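Clamp the glued blank in the gluing jig

ROBOT

A 6-joint arm with a two-finger parallel gripper is mounted at the origin on the work surface. World frame = base frame: x ahead of the robot, y to its left, z up, the work surface at z = 0. Lengths are in m, angles in degrees, forces in N, time in s.
With the tool pointing down it reaches from about 0.35 to 0.875 m from the base axis. Payload 4.2 kg.
Tool frame: the origin (TCP) lies midway between the tips of the shut fingers; the grasp point (between the pads) lies 19 mm behind it; x points along the fingers, y is the direction in which the jaws open and shut, and the axes are right-handed (so a half turn about x gives the same grasp; the last joint's range is limited). The gripper opens to 87 mm and grips with 3 to 60 N. Pads are 19 mm wide; open, the fingers measure 117 mm over their backs; the gripper's body (75 mm by 190 mm) begins 51 mm behind the grasp point.
Start: joints at [-56.23, 22.042, 0.453, 0, -68.411, -14.817], TCP at [0.203, -0.591, 0.223] pointing down, gripper open.
Joint ranges: [-179.83, 179.83], [-69.29, 118.12], [-61.27, 80.66], [-181.25, 117.63], [-171.15, -9.14], [-177.46, 177.46]. Speed limits (degrees/s): [159.86, 159.86, 180, 180, 180, 180].

INTERFACE

Orientations are given as a 3x3 rotation matrix whose columns are the frame's x, y, z axes.
In Python, from station import r gives the robot as it stands.
- The arm moves only by the tool play_rows, never from a script. Its argument "plan" is a list that holds one entry, the list of rows, each a list of 6 numbers: the shift along the tool's x, y, z in cm, then the turn, a rotation vector about the tool's x, y, z in units of 10 degrees (1.0 is 10 degrees). A call has 1 to 5 rows; each row is the pose to reach, as a shift and turn from the pose commanded when the call began, along the tool's axes at that moment; what a row does not reach only later rows make up. A row lasts 1/8 s, in which the tool goes at most 62.5 mm and 10.7 degrees, less where a joint would pass 70% of its speed; a pose out of reach is approached as far as the arm can. A call with a gripper value outside its range is refused whole. "hand" is the opening, from 0 (shut) to 1 (fully open), set as the call begins (left out, the last holds). The fingers move at their own pace and stop on an object; the grip force is fixed at half the most. Time passes only in rows, so rows that repeat a pose let the fingers close. It gives the time, the measured TCP pose, the force and the opening at its end, in the units of the state.
- r.sense(): the state, without advancing time (a new reading comes with each control period).
- r.capture(name): name is "scene" or "top" or "wrist"; returns (picture, depth): 480x640x3 uint8, blue, green, red; 480x640 float32, m along the optical axis (not along the pixel's ray), 0 where there is no reading.
- r.get_calibration(name): a dict with "vfov" (degrees; the focal length in pixels is half the picture's height over the tangent of half this angle, whatever the lens; pixels are square), "cx", "cy" (the principal point, pixels), "rvec" (rotation vector, rad) and "tvec" (3), from world to camera coordinates, as OpenCV has them. Camera axes: x right, y down, z forward; pixel columns grow to the right and rows downward; lengths in m; the calibration is good to about 2 mm. The wrist camera is an equidistant fisheye: a pixel r from the principal point sees the ray r / f radians off the axis. A picture is of the moment at which its call begins: read the wrist's pose just before it. get_calibration takes no time and is no camera call; for the wrist camera it gives the pose at the moment of the call.
- r.finish_job(): hands the job in, once; it reports no verdict.
The state is a dict: "time_s": time; "joints": joint angles; "joint_velocities": joint speeds; "effort": joint torques, N m; "tcp_pos": TCP position; "ee_rot": TCP orientation; "wrist_force": force on the tool from outside, world axes, zero at the start; "moment": the same for the moment, N m; "gripper_width": opening from 0.0 (shut) to 1.0 (fully open).
Only numpy, scipy, OpenCV 4.12 (cv2) and the standard library are available. Lean on these libraries where they do the work, as an engineer would, in place of code of your own. Each camera call takes 0.05 s, during which the arm holds its last target.

TASK

A freshly glued wooden blank lies in the nest of the gluing jig. Push the steel clamp strap round with the outside of a finger until it stops against its pin over the blank, and only then push the cam lever down flat onto the strap, so that the rubber foot presses on the blank. Nothing is to be picked up: leave the blank lying in its nest and the cup, paint jar and glue bottle where they stand.

Things in the scene. Friction and masses are not known exactly. Their poses are not given: they have to be found in the camera images.
- jig: gluing jig, a wooden board 215 x 130 x 18 mm fixed to the table. Origin on the table under the centre of the nest; own x runs along the board from the nest to the strap's pivot, own z up. The board spans own x -75 to +140, y -65 to +65 mm. The nest is four low plywood stops (tops 28 mm above the table) around the blank
- strap_pivot (a point): on the strap's vertical pivot axis, at own (110, 0) mm of the jig, 60 mm above the table (the strap's underside). The pivot's head reaches 82 mm above the table. Axes as the jig's
- stop_pin (a point): top of the upright steel stop pin, 8 mm thick, at own (60, -18.5) mm of the jig, 80 mm above the table. It stands on the jig's own -y side, so the strap swings in from the own +y side. A finger can pass freely over the blank and nest (tops at most 44 mm above the table)
- strap (a joint): swing of the steel clamp strap about its vertical pivot, rad: 0 = over the blank and against the stop pin (lying along the jig's own -x from the pivot), positive = swung away towards the jig's own +y; at 1.57 it points along own +y. Range 0 to 1.6. Friction-held (about 0.12 N m), stays where it is left
- strap_end (a point): point in the strap's free end, 165 mm from the pivot axis, mid-width and mid-thickness, 66 mm above the table. The strap is a flat steel bar 28 mm wide, 12 mm thick (underside 60, top 72 mm above the table) ending 15 mm beyond this point; its sides here are free to be pushed. Own x points along the strap to the pivot
- cam_lever (a joint): angle of the cam lever above the strap, rad: 0 = flat along the strap (fully down, hard stop), 0.85 to 1.2 at the start. It turns on a cross-pin in the strap, 110 mm from the strap's pivot axis and 80 mm above the table, and slants up and towards that pivot; push it down towards the pivot. Friction-held (0.15 N m; the foot spring adds up to 0.07); stays down
- lever_end (a point): middle of the upper (push) face of the black handle on the cam lever, 55 mm from its cross-pin. Handle 30 mm long, 22 mm wide, 10 mm thick, its end 67 mm from the cross-pin. When the lever is fully down this point is 85 mm above the table
- foot: round black rubber foot, 24 mm across, under the strap, 110 mm from the strap's pivot axis, directly below the lever's cross-pin; origin at the centre of its underside. Pushing the cam lever down lowers it 9 to 13 mm; sprung (2 N/mm), it then presses on the blank with about 6 N
- blank_center (a point): centre of the loose glued blank, two wooden laminations, dark below and light above, together 60 x 50 x 26 mm (its length along the jig's x), its top 44 mm above the table. It lies in the nest with 2 mm play on each side
- cup_center (a point): centre (half-way up) of a white cup, 74 mm across and 70 mm high, standing on the table; bystander
- jar_center (a point): centre of a small closed paint jar, 50 mm across and 45 mm high; bystander
- glue_center (a point): centre of a white glue bottle, 48 mm across and 120 mm high; bystander
- blank: the same blank; origin at the centre of its underside, 18 mm above the table
Mind the look-alikes: they are no part of the job. Of the things like the blank, leave any that is green, pink or turquoise; of the rest the smaller one is meant.

How it is judged:
By the outcome, as a careful person would: the job done as asked, in the order asked, and still so for the second after the job is handed in, with the robot touching nothing.
It also fails if it takes over 50 s, if anything falls off the work surface, if the arm or the gripper's body presses on something with over 40 N, if the wrist force passes 120 N, or if a joint passes its speed limit or range.

## Working session

There is one attempt and no reset: what is moved stays moved. The work goes in short steps, Python scripts to look and compute and a tool call to move; the robot and the scene stay as the last step left them, time stands still between calls to the robot, and variables do not carry over. Pictures are saved under pics/ and viewed, and the job is handed in when it is done.

Besides the shell and the picture viewer there is one more tool, called as name(argument=value, ...) on one line, values as JSON. play_rows: Moves the arm, as the interface text tells. Its arguments: {"type":"object","properties":{"plan":{"type":"array","items":{"type":"array","items":{"type":"array","items":{"type":"number"}}}},"hand":{"type":"number"}},"required":["plan"]}

```bash
ls; mkdir -p pics
cat > h.py <<'E'
import numpy as np,cv2
from station import r
def cal(n):
    c=r.get_calibration(n);R=cv2.Rodrigues(np.array(c["rvec"],float))[0]
    f=240/np.tan(np.radians(c["vfov"])/2);return f,c["cx"],c["cy"],R,np.array(c["tvec"],float)
def cloud(n,d):
    f,cx,cy,R,t=cal(n);v,u=np.mgrid[0:480,0:640]
    P=np.stack([(u-cx)/f*d,(v-cy)/f*d,d],-1)
    return (P-t)@R
E
python3 - <<'E'
from h import *
s=r.sense();print(s["time_s"],s["tcp_pos"],s["ee_rot"])
for n in("scene","top"):
    p,d=r.capture(n);cv2.imwrite(f"pics/{n}0.png",p);np.save(f"{n}0.npy",d);np.save(f"{n}0c.npy",cloud(n,d))
E
```

```text
pics
0.0 [ 0.20281071 -0.59053639  0.22146238] [[-7.90124709e-04 -3.24633168e-01  9.45839670e-01]
 [ 2.02570883e-03  9.45837505e-01  3.24634117e-01]
 [-9.99997636e-01  2.17249721e-03 -8.97173093e-05]]
```

View pics/scene0.png

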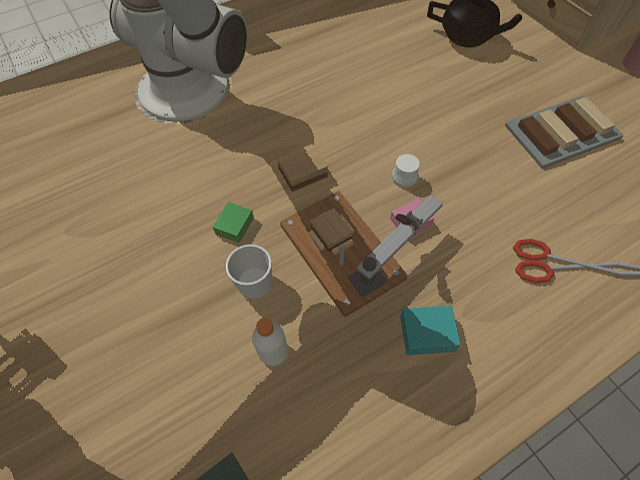

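View pics/top0.png

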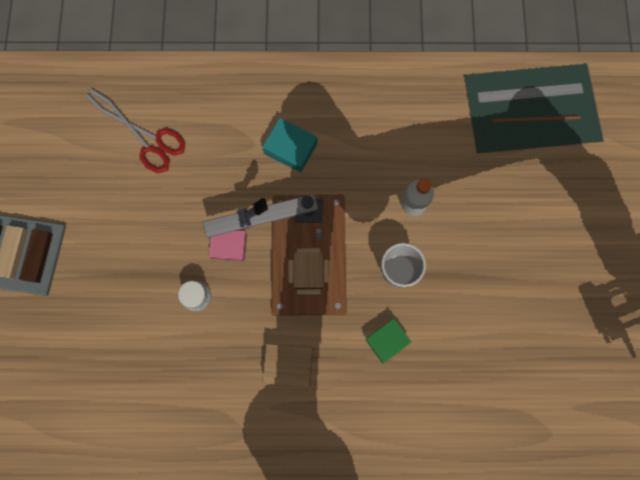

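Run:
```python
from h import *
C=np.load("top0c.npy");S=np.load("scene0c.npy")
for n,(u,v) in dict(bl=(273,197),br=(345,196),tl=(273,314),tr=(345,313),pivot=(308,202),strapend=(208,228),hinge=(245,216),handle=(260,207),pin=(318,234),blank=(308,268),cup=(403,265),glue=(424,186),jar=(193,295),pink=(228,246)).items(): print(n,C[v,u].round(3))
for u,v in [(370,262),(432,205),(405,218),(333,228),(303,173),(342,245),(290,222),(337,196),(400,273),(347,300)]: print('s',u,v,S[v,u].round(3))
p=cv2.imread("pics/top0.png");a=cv2.resize(p[180:390,190:360],None,fx=2.8,fy=2.8)
cv2.imwrite("pics/tc.png",np.clip(a*1.6,0,255).astype(np.uint8))
p=cv2.imread("pics/scene0.png");a=cv2.resize(p[140:320,260:460],None,fx=3.2,fy=3.2)
cv2.imwrite("pics/sc.png",np.clip(a*1.6,0,255).astype(np.uint8))
# strap points
m=(C[...,2]>.066)&(C[...,2]<.076);v,u=np.nonzero(m);k=(u>195)&(u<330)&(v>185)&(v<245)
Q=C[v[k],u[k]];print(len(Q),Q.mean(0),cv2.minAreaRect(Q[:,:2].astype(np.float32)))
m=(abs(C[...,2]-.018)<.003);v,u=np.nonzero(m);k=(u>260)&(u<355)&(v>190)&(v<320)
Q=C[v[k],u[k]];print(len(Q),cv2.minAreaRect(Q[:,:2].astype(np.float32)))
```

```text
bl [0.649 0.136 0.02 ]
br [0.656 0.006 0.003]
tl [0.44  0.132 0.021]
tr [0.442 0.008 0.017]
pivot [0.622 0.071 0.083]
strapend [0.579 0.239 0.075]
hinge [0.595 0.175 0.093]
handle [0.601 0.146 0.131]
pin [0.57  0.054 0.069]
blank [0.516 0.071 0.045]
cup [ 0.528 -0.096  0.006]
glue [ 0.639 -0.118  0.121]
jar [0.469 0.265 0.047]
pink [0.557 0.212 0.028]
s 370 262 [0.623 0.076 0.082]
s 432 205 [0.584 0.232 0.071]
s 405 218 [0.608 0.147 0.131]
s 333 228 [0.519 0.073 0.045]
s 303 173 [0.379 0.095 0.034]
s 342 245 [0.572 0.056 0.079]
s 290 222 [0.453 0.023 0.02 ]
s 337 196 [0.449 0.127 0.018]
s 400 273 [0.641 0.131 0.017]
s 347 300 [0.636 0.026 0.019]
1393 [0.59961078 0.15573975 0.07295991] ((0.5921831130981445, 0.15151764452457428), (0.07117030769586563, 0.19400177896022797), 8.21817684173584)
4700 ((0.5469339489936829, 0.07230880856513977), (0.21481853723526, 0.12996426224708557), 0.6756165027618408)
```

View pics/tc.png

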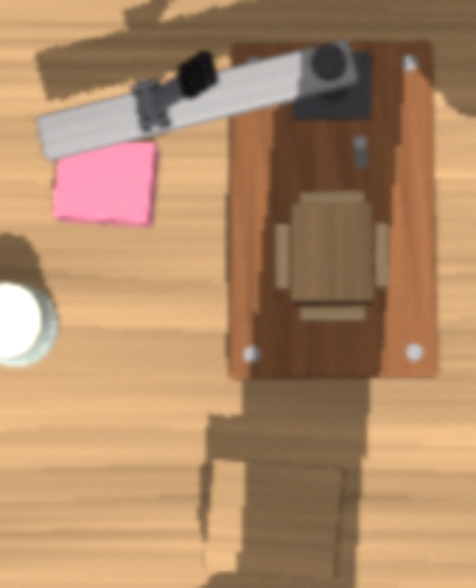

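View pics/sc.png

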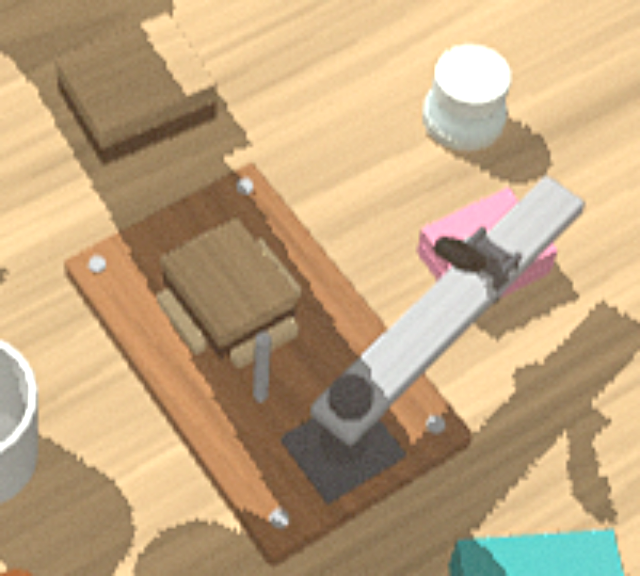

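```bash
cat >> h.py <<'E'
def px2w(n,u,v,z):
    f,cx,cy,R,t=cal(n);d=R.T@np.array([(u-cx)/f,(v-cy)/f,1]);o=-R.T@t
    return o+d*(z-o[2])/d[2]
P=np.array([.6245,.0723]);
def row(tgt,yaw,p0,yaw0):
    """down tool; yaw = heading deg of tool y. world -> tool row. tool x down, y heading, z = x cross y"""
    a=np.radians(yaw0);y=np.array([np.cos(a),np.sin(a),0]);x=np.array([0,0,-1.]);z=np.cross(x,y)
    d=(np.array(tgt)-p0)*100
    return [round(float(v),2) for v in (d@x,d@y,d@z,-((yaw-yaw0+180)%360-180)/10)]
E
python3 - <<'E'
from h import *
C=np.load("top0c.npy")
e=px2w("top",205.8,229.6,.072);print("end",e)
m=(C[...,2]>.079)&(C[...,2]<.086);v,u=np.nonzero(m);k=(u>295)&(u<320)&(v>190)&(v<215)
print("pivot",C[v[k],u[k]].mean(0),k.sum())
print("pivot px",px2w("top",190+329/2.8,180+63/2.8,.082))
d=e[:2]-P;print(np.hypot(*d),np.degrees(np.arctan2(d[1],d[0])),"strap angle",np.pi-np.arctan2(d[1],d[0]))
s=r.sense();R=s["ee_rot"]
y0=np.degrees(np.arctan2(R[1,1],R[0,1]));print(y0)
print(row([.65,.22,.20],193,np.array([.203,-.591,.223]),y0))
E
```

```text
end [0.57689152 0.24314032 0.072     ]
pivot [0.62293395 0.0732391  0.08322063] 117
pivot px [0.62178242 0.07188069 0.082     ]
0.17734988453311057 105.57168696373827 strap angle 1.299019119187785
108.94268301548642
[2.3, 62.2, 68.61, -8.41]
```

Run:
```python
from h import *
print(row([.635,.24,.20],195,np.array([.203,-.591,.223]),108.94))
```

```text
[2.3, 64.58, 67.83, -8.61]
```

play_rows(plan=[[[0,10,11,-1.4,0,0],[0,20,22,-2.8,0,0],[0,30,33,-4.2,0,0],[0,32,35,-4.5,0,0],[0,32,35,-4.5,0,0]]], hand=0)

```text
time_s: 0.72
tcp_pos: [0.3534, -0.315, 0.2224]
ee_rot: [[-0.0, -0.899, 0.437], [0.0, 0.437, 0.899], [-1.0, 0.0, 0.0]]
wrist_force: [0.8, -0.3, -0.5]
gripper_width: 0.518
```

Run:
```python
from h import *
s=r.sense();R=s["ee_rot"];y0=np.degrees(np.arctan2(R[1,1],R[0,1]));print(y0,s["tcp_pos"])
print(row([.635,.24,.20],195,s["tcp_pos"],y0))
```

```text
154.05552943832652 [ 0.35338293 -0.31499989  0.22236665]
[2.24, -1.04, 62.23, -4.09]
```

play_rows(plan=[[[0,0,6,-0.8,0,0],[0,0,12,-1.6,0,0],[0,0,18,-2.4,0,0],[0,0,24,-3.2,0,0],[0,-1,30,-4.1,0,0]]])

```text
time_s: 1.35
tcp_pos: [0.4937, -0.0497, 0.2227]
ee_rot: [[0.0, -0.965, -0.264], [0.0, -0.264, 0.965], [-1.0, -0.0, 0.0]]
wrist_force: [1.3, -0.0, 0.9]
gripper_width: 0.02
```

Run:
```python
from h import *
s=r.sense();R=s["ee_rot"];y0=np.degrees(np.arctan2(R[1,1],R[0,1]));print(y0,s["tcp_pos"],s["joints"],s["time_s"])
print(row([.635,.24,.20],195,s["tcp_pos"],y0))
```

```text
-164.70950397891752 [ 0.49369559 -0.04974689  0.22266383] [ 1.30290975e+01  9.42898116e+00 -1.71498253e+01 -6.72827347e-03
 -6.34193064e+01  2.26440916e+00] 1.35
[2.27, -21.27, 24.22, 0.03]
```

play_rows(plan=[[[0,-4,4.5,0,0,0],[0,-8,9,0,0,0],[0,-12,13.5,0,0,0],[0,-16,18,0,0,0],[0,-20.5,23,0,0,0]]])

```text
time_s: 1.98
tcp_pos: [0.6306, 0.2208, 0.2221]
ee_rot: [[-0.001, -0.966, -0.258], [-0.0, -0.258, 0.966], [-1.0, 0.001, -0.0]]
wrist_force: [0.7, -0.4, 0.3]
gripper_width: 0.005
```

Run:
```python
from h import *
s=r.sense();R=s["ee_rot"];y0=np.degrees(np.arctan2(R[1,1],R[0,1]));print(y0,s["tcp_pos"],s["joints"],s["time_s"])
print(row([.635,.24,.064],195,s["tcp_pos"],y0))
for n in("scene","top"):
    p,d=r.capture(n);cv2.imwrite(f"pics/{n}1.png",p)
```

```text
-165.04460460790463 [0.63056346 0.22082954 0.22211118] [ 3.31364727e+01  2.63262311e+01  7.18276773e+00 -5.55998980e-03
 -7.09058215e+01 -1.81792519e+01] 1.975
[15.81, -0.92, 1.74, -0.0]
```

View pics/scene1.png

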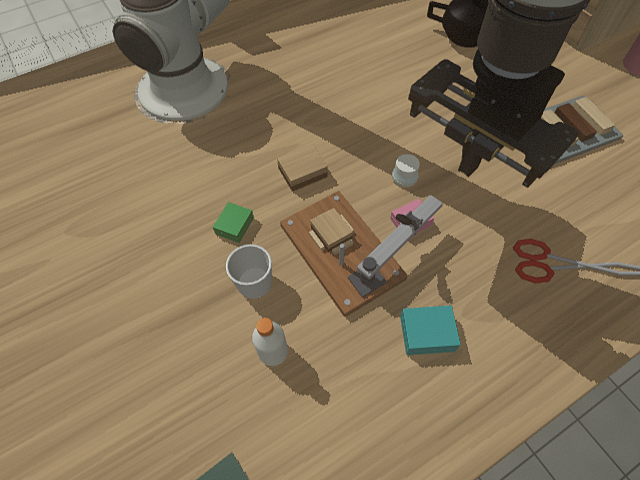

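play_rows(plan=[[[4,-0.6,1.9,0,0,0],[8,-0.6,1.9,0,0,0],[12,-0.6,1.9,0,0,0],[16.5,-0.6,1.9,0,0,0],[16.5,-0.6,1.9,0,0,0]]])

```text
time_s: 2.7
tcp_pos: [0.628, 0.2368, 0.0532]
ee_rot: [[-0.009, -0.966, -0.257], [-0.005, -0.257, 0.966], [-1.0, 0.01, -0.003]]
wrist_force: [1.1, 0.2, 0.3]
gripper_width: 0.006
```

Run:
```python
from h import *
s=r.sense();R=s["ee_rot"];y0=np.degrees(np.arctan2(R[1,1],R[0,1]));print(y0,s["tcp_pos"],s["time_s"],s["wrist_force"])
p,d=r.capture("scene");cv2.imwrite("pics/scene2.png",cv2.resize(p[100:320,260:540],None,fx=2.8,fy=2.7))
```

```text
-165.10858162644902 [0.62795365 0.23681376 0.0531831 ] 2.7 [1.07295733 0.21041173 0.28983264]
```

View pics/scene2.png

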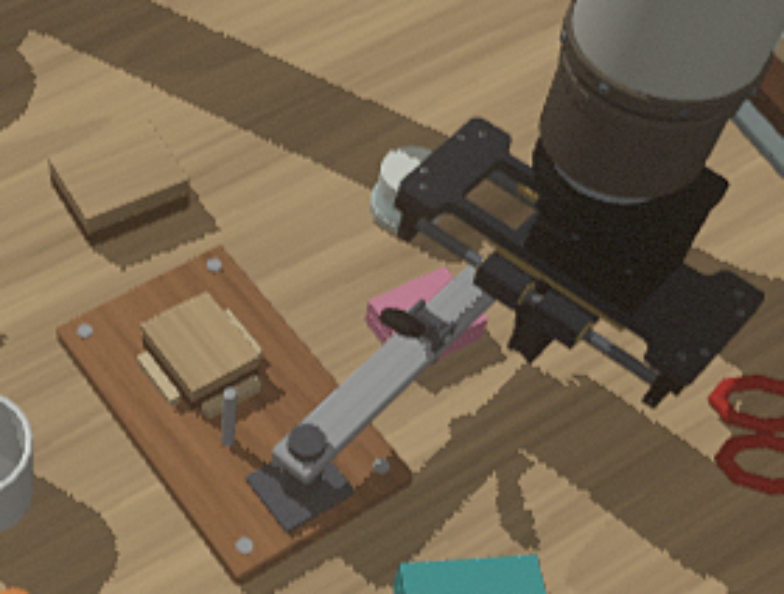

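```bash
cat >> h.py <<'E'
PV=np.array([.6235,.0725])
def arc(h,off,rad=.162,z=.056):
    a=np.radians(h);d=np.array([np.cos(a),np.sin(a)]);n=np.array([d[1],-d[0]])
    q=PV+rad*d+off*n;return np.array([q[0],q[1],z]),h+90
def show(seq,p0,y0):
    for h,o in seq: t,y=arc(h,o);w=row(t,y,p0,y0);print([w[0],w[1],w[2],w[3],0,0],t.round(3))
E
python3 - <<'E'
from h import *
s=r.sense();R=s["ee_rot"];y0=np.degrees(np.arctan2(R[1,1],R[0,1]));print(y0,s["tcp_pos"],s["time_s"],s["joint_velocities"])
show([(105,.045),(105,.036),(107,.03),(111,.029),(115,.029)],s["tcp_pos"],y0)
E
```

```text
-165.0499534337691 [0.63028853 0.2379602  0.05637693] 2.75 [ 0.16759963 -2.6582912   3.64560542  1.22115064  0.24810179 -0.03873165]
[0.04, 0.44, 0.39, -0.0, 0, 0] [0.625 0.241 0.056]
[0.04, 1.34, 0.39, -0.0, 0, 0] [0.616 0.238 0.056]
[0.04, 2.51, 0.49, -0.2, 0, 0] [0.605 0.236 0.056]
[0.04, 3.75, 0.6, -0.6, 0, 0] [0.593 0.234 0.056]
[0.04, 4.9, 0.65, -1.0, 0, 0] [0.581 0.232 0.056]
```

play_rows(plan=[[[0,0.5,0.2,0,0,0],[0,1.3,0.2,0,0,0],[0,2.4,0.3,-0.2,0,0],[0,3.7,0.4,-0.6,0,0],[0,4.9,0.5,-1.0,0,0]]])

```text
time_s: 3.38
tcp_pos: [0.5822, 0.2314, 0.0588]
ee_rot: [[0.002, -0.905, -0.425], [0.001, -0.425, 0.905], [-1.0, -0.003, 0.0]]
wrist_force: [1.5, -0.8, -0.1]
gripper_width: 0.006
```

Run:
```python
from h import *
s=r.sense();R=s["ee_rot"];y0=np.degrees(np.arctan2(R[1,1],R[0,1]));print(y0,s["tcp_pos"],s["time_s"],s["wrist_force"])
p,d=r.capture("scene");cv2.imwrite("pics/scene3.png",cv2.resize(p[100:320,260:540],None,fx=2.8,fy=2.7))
s=r.sense();R=s["ee_rot"];y0=np.degrees(np.arctan2(R[1,1],R[0,1]));print(y0,s["tcp_pos"],s["time_s"],s["wrist_force"])
show([(119,.029),(124,.029),(129,.029),(134,.029),(139,.029)],s["tcp_pos"],y0)
```

```text
-154.82170982117157 [0.58219131 0.23139914 0.05875049] 3.375 [ 1.5246474  -0.84689846 -0.06755611]
-154.75675816593784 [0.58038163 0.23083268 0.05855479] 3.425 [-1.77427602 -0.43690004 -0.10880261]
[0.26, 1.02, 0.2, -0.38, 0, 0] [0.57  0.228 0.056]
[0.26, 2.45, 0.29, -0.88, 0, 0] [0.557 0.223 0.056]
[0.26, 3.89, 0.26, -1.38, 0, 0] [0.544 0.217 0.056]
[0.26, 5.32, 0.11, -1.88, 0, 0] [0.532 0.209 0.056]
[0.26, 6.72, -0.16, -2.38, 0, 0] [0.52  0.201 0.056]
```

View pics/scene3.png

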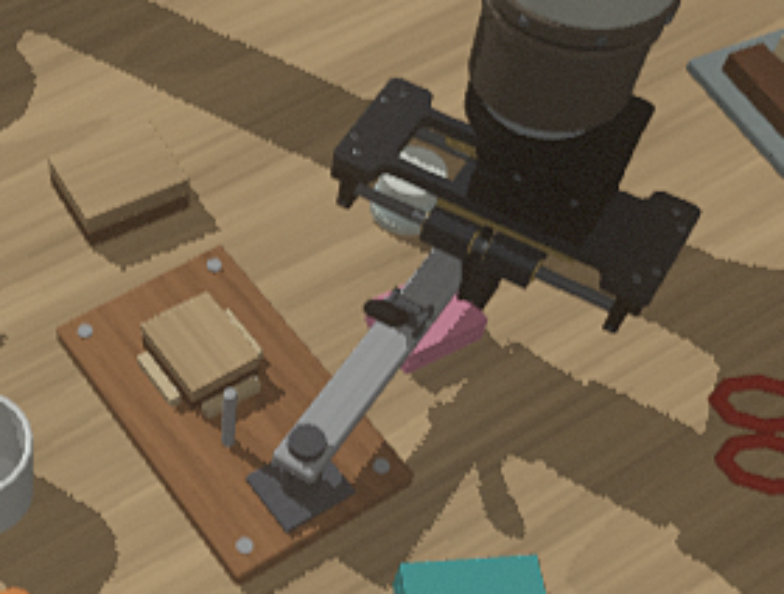

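Strap is moving with the finger (handle crop at 385,310 was 405,322), nothing else touched. Continue.

play_rows(plan=[[[0.2,1.0,0.2,-0.4,0,0],[0.2,2.5,0.3,-0.9,0,0],[0.2,3.9,0.3,-1.4,0,0],[0.2,5.3,0.1,-1.9,0,0],[0.2,6.7,-0.2,-2.4,0,0]]])

```text
time_s: 4.05
tcp_pos: [0.5225, 0.2016, 0.0564]
ee_rot: [[0.002, -0.654, -0.756], [0.002, -0.756, 0.654], [-1.0, -0.003, -0.0]]
wrist_force: [0.7, 1.8, -0.4]
gripper_width: 0.007
```

Run:
```python
from h import *
r.capture("top")
s=r.sense();R=s["ee_rot"];y0=np.degrees(np.arctan2(R[1,1],R[0,1]));print(y0,s["tcp_pos"],s["time_s"],s["wrist_force"])
show([(144,.029),(149,.029),(154,.029),(159,.029),(164,.029)],s["tcp_pos"],y0)
```

```text
-130.80446910589347 [0.52052685 0.20014173 0.05617298] 4.1 [-2.11334781 -1.50209585 -0.81879241]
[0.02, 1.4, 0.25, -0.48, 0, 0] [0.509 0.191 0.056]
[0.02, 2.83, 0.32, -0.98, 0, 0] [0.5   0.181 0.056]
[0.02, 4.27, 0.27, -1.48, 0, 0] [0.491 0.17  0.056]
[0.02, 5.69, 0.09, -1.98, 0, 0] [0.483 0.158 0.056]
[0.02, 7.1, -0.21, -2.48, 0, 0] [0.476 0.145 0.056]
```

play_rows(plan=[[[0,1.4,0.2,-0.5,0,0],[0,2.8,0.3,-1.0,0,0],[0,4.3,0.3,-1.5,0,0],[0,5.7,0.1,-2.0,0,0],[0,7.1,-0.2,-2.5,0,0]]])

```text
time_s: 4.72
tcp_pos: [0.4776, 0.1466, 0.0562]
ee_rot: [[0.002, -0.274, -0.962], [0.001, -0.962, 0.275], [-1.0, -0.002, -0.001]]
wrist_force: [0.5, 1.3, -0.2]
gripper_width: 0.005
```

Run:
```python
from h import *
p,d=r.capture("scene");cv2.imwrite("pics/scene4.png",cv2.resize(p[100:320,260:540],None,fx=2.8,fy=2.7))
s=r.sense();R=s["ee_rot"];y0=np.degrees(np.arctan2(R[1,1],R[0,1]));print(y0,s["tcp_pos"],s["time_s"],s["wrist_force"])
show([(167,.029),(170,.029),(173,.029),(176,.029),(178,.029),(180,.029),(180,.025)],s["tcp_pos"],y0)
```

```text
-105.8904659995839 [0.47612809 0.14494086 0.0559973 ] 4.775 [-1.15791926 -0.96931867 -0.31174925]
[-0.0, 0.85, 0.17, -0.29, 0, 0] [0.472 0.137 0.056]
[-0.0, 1.71, 0.25, -0.59, 0, 0] [0.469 0.129 0.056]
[-0.0, 2.57, 0.3, -0.89, 0, 0] [0.466 0.121 0.056]
[-0.0, 3.43, 0.29, -1.19, 0, 0] [0.464 0.113 0.056]
[-0.0, 4.01, 0.26, -1.39, 0, 0] [0.463 0.107 0.056]
[-0.0, 4.58, 0.22, -1.59, 0, 0] [0.462 0.102 0.056]
[-0.0, 4.96, 0.11, -1.59, 0, 0] [0.462 0.098 0.056]
```

View pics/scene4.png

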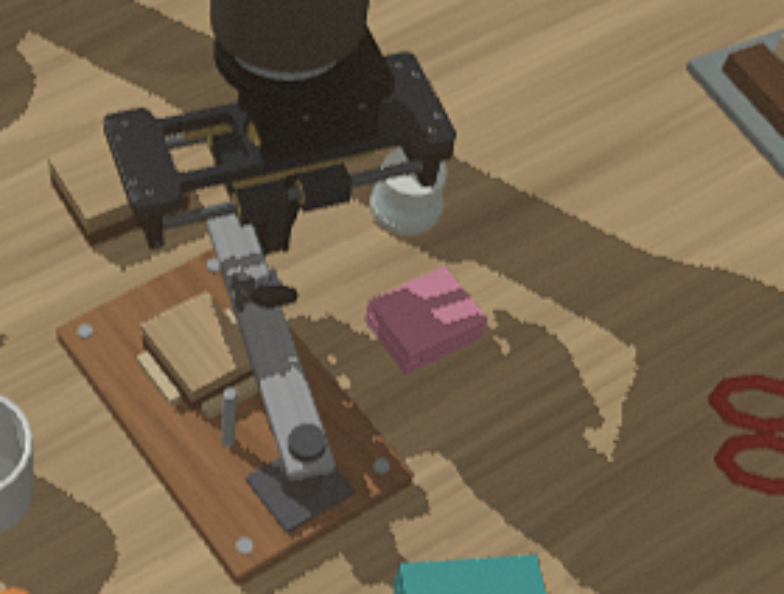

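play_rows(plan=[[[0,0.9,0.2,-0.3,0,0],[0,1.7,0.2,-0.6,0,0],[0,2.6,0.3,-0.9,0,0],[0,3.4,0.3,-1.2,0,0],[0,4.0,0.3,-1.4,0,0]]])

```text
time_s: 5.4
tcp_pos: [0.4642, 0.1091, 0.0561]
ee_rot: [[0.002, -0.037, -0.999], [0.001, -0.999, 0.037], [-1.0, -0.001, -0.002]]
wrist_force: [0.8, 0.5, -0.3]
gripper_width: 0.007
```

play_rows(plan=[[[0,0.2,0,-0.1,0,0],[0,0.4,0,-0.2,0,0],[0,0.6,0,-0.2,0,0]]])

```text
time_s: 5.78
tcp_pos: [0.4633, 0.1027, 0.0556]
ee_rot: [[0.0, -0.001, -1.0], [0.0, -1.0, 0.001], [-1.0, -0.0, -0.0]]
wrist_force: [-0.2, 1.1, 0.7]
gripper_width: 0.006
```

Run:
```python
from h import *
p,d=r.capture("scene");cv2.imwrite("pics/scene5.png",cv2.resize(p[100:320,260:540],None,fx=2.8,fy=2.7))
s=r.sense();R=s["ee_rot"];y0=np.degrees(np.arctan2(R[1,1],R[0,1]));print(y0,s["tcp_pos"],s["time_s"],s["wrist_force"])
```

```text
-90.07366656000238 [0.46330609 0.10255381 0.05557268] 5.825 [-0.4100659  -0.0789574   0.23161276]
```

View pics/scene5.png

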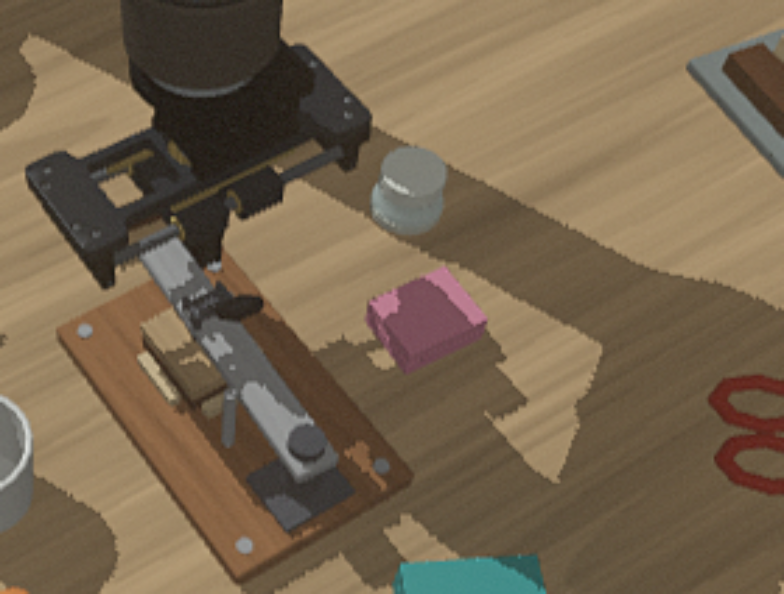

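play_rows(plan=[[[0,0.1,0,0,0,0],[0,0.2,0,0,0,0],[0,0.3,0,0,0,0],[0,0.3,0,0,0,0]]])

```text
time_s: 6.32
tcp_pos: [0.4632, 0.0995, 0.0555]
ee_rot: [[-0.0, -0.001, -1.0], [-0.0, -1.0, 0.001], [-1.0, 0.0, 0.0]]
wrist_force: [0.3, 1.0, -0.9]
gripper_width: 0.005
```

play_rows(plan=[[[0,0.1,0,0,0,0],[0,0.2,0,0,0,0],[0,0.3,0,0,0,0],[0,0.3,0,0,0,0]]])

```text
time_s: 6.82
tcp_pos: [0.4634, 0.0965, 0.0556]
ee_rot: [[0.0, -0.001, -1.0], [-0.0, -1.0, 0.001], [-1.0, 0.0, -0.0]]
wrist_force: [-0.2, -0.2, -1.1]
gripper_width: 0.004
```

play_rows(plan=[[[0,0.1,0,0,0,0],[0,0.2,0,0,0,0],[0,0.3,0,0,0,0],[0,0.3,0,0,0,0]]])

```text
time_s: 7.32
tcp_pos: [0.4633, 0.0942, 0.0556]
ee_rot: [[0.0, -0.001, -1.0], [0.001, -1.0, 0.001], [-1.0, -0.001, -0.0]]
wrist_force: [-2.0, 3.9, -0.9]
gripper_width: 0.009
```

Run:
```python
from h import *
p,d=r.capture("scene");cv2.imwrite("pics/scene6.png",cv2.resize(p[160:300,260:400],None,fx=4.2,fy=4.2))
p,d=r.capture("top");cv2.imwrite("pics/top6.png",cv2.resize(p[180:340,230:390],None,fx=3.7,fy=3.7))
s=r.sense();print(s["tcp_pos"],s["time_s"],s["wrist_force"])
```

```text
[0.46329051 0.09413741 0.05558298] 7.425 [-2.21702813  5.11242229 -0.80464326]
```

View pics/scene6.png

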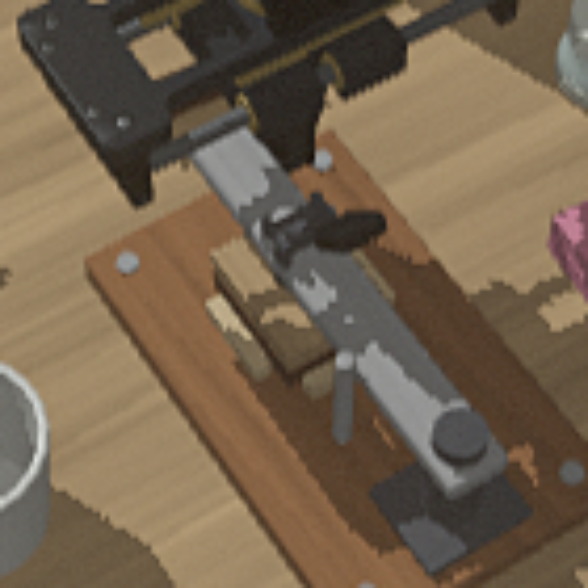

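View pics/top6.png

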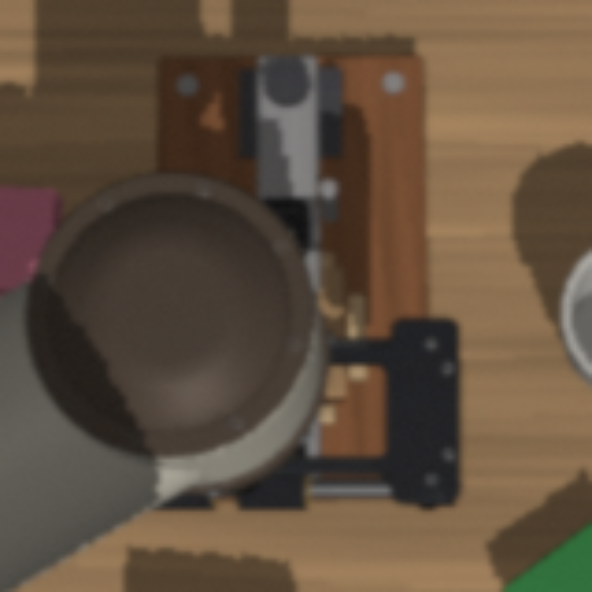

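play_rows(plan=[[[0,0.1,0,0,0,0],[0,0.2,0,0,0,0],[0,0.2,0,0,0,0],[0,0.2,0,0,0,0]]])

```text
time_s: 7.92
tcp_pos: [0.4634, 0.094, 0.0556]
ee_rot: [[0.001, -0.001, -1.0], [0.003, -1.0, 0.001], [-1.0, -0.003, -0.001]]
wrist_force: [-6.3, 13.3, 0.2]
gripper_width: 0.005
```

play_rows(plan=[[[0,-1,0,0,0,0],[0,-3,0,0,0,0],[-3,-4,0,0,0,0],[-9,-6,0,0,0,0],[-15,-12,0,0,0,0]]])

```text
time_s: 8.55
tcp_pos: [0.4637, 0.196, 0.1917]
ee_rot: [[0.002, -0.002, -1.0], [0.0, -1.0, 0.002], [-1.0, -0.0, -0.002]]
wrist_force: [1.6, 0.1, -0.1]
gripper_width: 0.004
```

Run:
```python
from h import *
p,d=r.capture("scene");cv2.imwrite("pics/scene7.png",cv2.resize(p[160:300,260:400],None,fx=4.2,fy=4.2));S=cloud("scene",d);np.save("s7.npy",S)
p,d=r.capture("top");cv2.imwrite("pics/top7.png",cv2.resize(p[180:340,230:390],None,fx=3.7,fy=3.7));C=cloud("top",d);np.save("t7.npy",C)
s=r.sense();R=s["ee_rot"];print(np.degrees(np.arctan2(R[1,1],R[0,1])),s["tcp_pos"],s["time_s"],s["wrist_force"])
for n,X in (("s",S),("t",C)):
    m=(X[...,2]>.1)&(X[...,2]<.16)&(abs(X[...,0]-.54)<.04)&(abs(X[...,1]-.0725)<.03)
    Q=X[m];print(n,len(Q),Q.min(0) if len(Q) else 0,Q.max(0) if len(Q) else 0,Q.mean(0) if len(Q) else 0)
```

```text
-89.78644012120606 [0.46698204 0.20075189 0.19519225] 8.65 [ 0.52060963 -0.0061272   0.71214956]
s 141 [0.52621525 0.06162975 0.101324  ] [0.55816587 0.08337542 0.13426974] [0.54834125 0.07075789 0.12489055]
t 289 [0.52396063 0.06118745 0.10019725] [0.55929825 0.08328404 0.13820225] [0.5428224  0.07213534 0.12213184]
```

View pics/scene7.png

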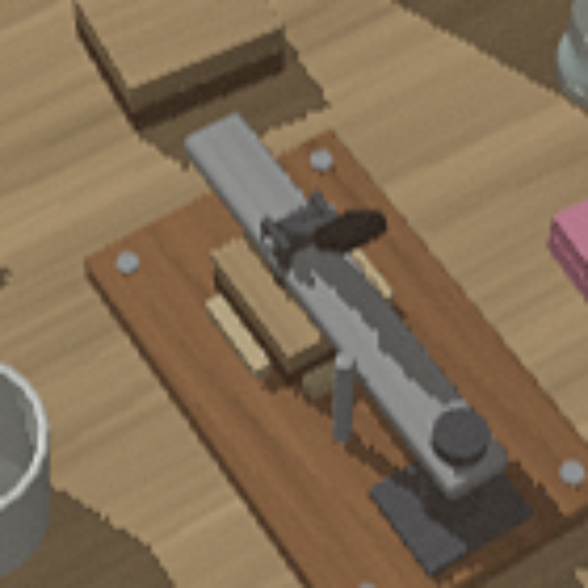

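View pics/top7.png

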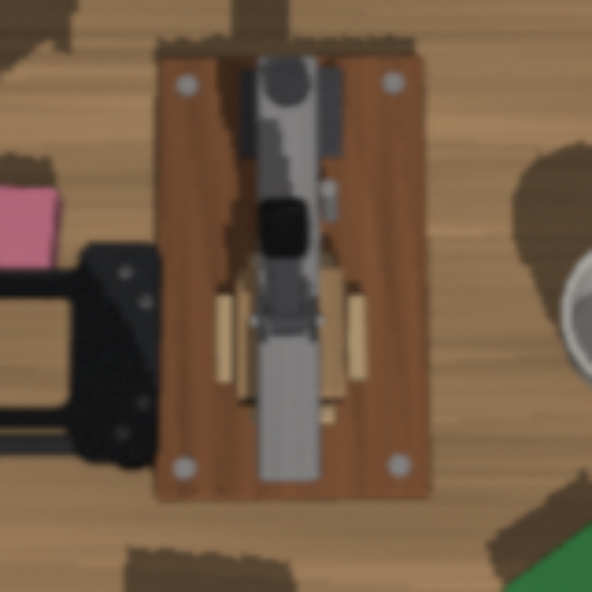

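Run:
```python
from h import *
C=np.load("t7.npy")
m=(C[...,2]>.1)&(C[...,2]<.16)&(abs(C[...,0]-.54)<.04)&(abs(C[...,1]-.0725)<.008)
Q=C[m];
for lo in np.arange(.522,.562,.004):
    k=(Q[:,0]>=lo)&(Q[:,0]<lo+.004);print(round(lo+.002,3),k.sum(),Q[k,2].mean().round(4) if k.any() else '')
k=Q[:,2]<.14;vx,vy,x0,y0=cv2.fitLine(Q[k][:,[0,2]].astype(np.float32),cv2.DIST_HUBER,0,.01,.01).ravel();th=np.arctan2(vy,vx);print(th,x0,y0)
pin=np.array([.5135,.080])
for t in (1.1,1.0,.9,.8,.6,.4,.2,.1,0):
    u=np.array([np.cos(t),np.sin(t)]);n=np.array([-u[1],u[0]])
    c=pin+.056*u+.005*n-[.0095,0];print(t,c.round(4))
```

```text
0.524 8 0.1012
0.528 24 0.1041
0.532 25 0.1088
0.536 29 0.1152
0.54 31 0.1209
0.544 30 0.1253
0.548 29 0.13
0.552 30 0.134
0.556 20 0.1337
0.56 9 0.1309
0.564 0 
0.8926996 0.5416239 0.12164921
1.1 [0.5249 0.1322]
1.0 [0.53   0.1298]
0.9 [0.5349 0.127 ]
0.8 [0.5394 0.1237]
0.6 [0.5474 0.1157]
0.4 [0.5536 0.1064]
0.2 [0.5579 0.096 ]
0.1 [0.5592 0.0906]
0 [0.56  0.085]
```

play_rows(plan=[[[1,4,-1.5,0,0,0],[2,8,-3,0,0,0],[3,11,-4.5,0,0,0],[4,13.5,-5.5,0,0,0],[4,13.5,-5.5,0,0,0]]])

```text
time_s: 9.28
tcp_pos: [0.5177, 0.059, 0.1477]
ee_rot: [[-0.003, -0.004, -1.0], [-0.002, -1.0, 0.004], [-1.0, 0.002, 0.003]]
wrist_force: [-0.1, 0.7, -0.8]
gripper_width: 0.008
```

Run:
```python
from h import *
p,d=r.capture("scene");cv2.imwrite("pics/scene8.png",cv2.resize(p[130:300,260:430],None,fx=3.5,fy=3.5))
s=r.sense();R=s["ee_rot"];print(np.degrees(np.arctan2(R[1,1],R[0,1])),s["tcp_pos"],s["time_s"],s["wrist_force"])
```

```text
-90.13304196057047 [0.5179389  0.05989466 0.14838295] 9.325 [-0.3563455  -0.31783944 -0.43685794]
```

View pics/scene8.png

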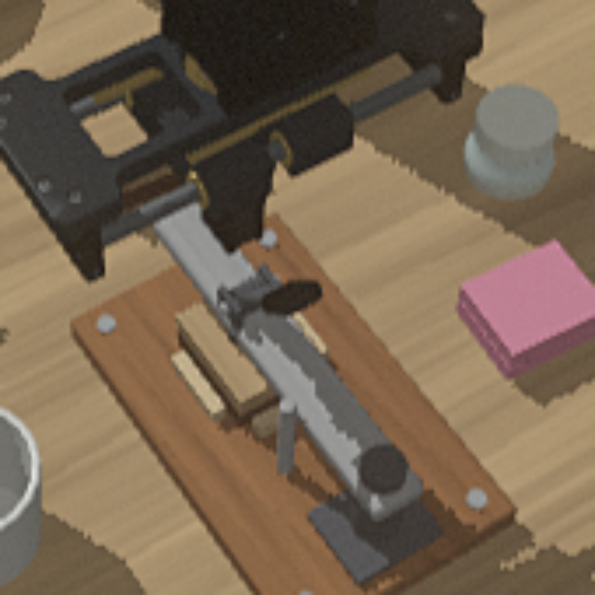

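play_rows(plan=[[[0,-0.6,0,0,0,0],[0,-1.2,0,0,0,0],[0.6,-1.2,-0.3,0,0,0],[1.2,-1.2,-0.5,0,0,0],[1.2,-1.2,-0.5,0,0,0]]])

```text
time_s: 9.95
tcp_pos: [0.5228, 0.0722, 0.1363]
ee_rot: [[-0.002, -0.001, -1.0], [-0.001, -1.0, 0.001], [-1.0, 0.001, 0.002]]
wrist_force: [-0.4, 0.7, 0.6]
gripper_width: 0.007
```

Run:
```python
from h import *
p,d=r.capture("scene");cv2.imwrite("pics/scene9.png",cv2.resize(p[130:300,260:430],None,fx=3.5,fy=3.5))
s=r.sense();R=s["ee_rot"];print(np.degrees(np.arctan2(R[1,1],R[0,1])),s["tcp_pos"],s["time_s"],s["wrist_force"])
```

```text
-90.05646041229768 [0.52303676 0.07221954 0.13670741] 10.0 [ 0.36092709 -0.20601595  0.96696111]
```

View pics/scene9.png

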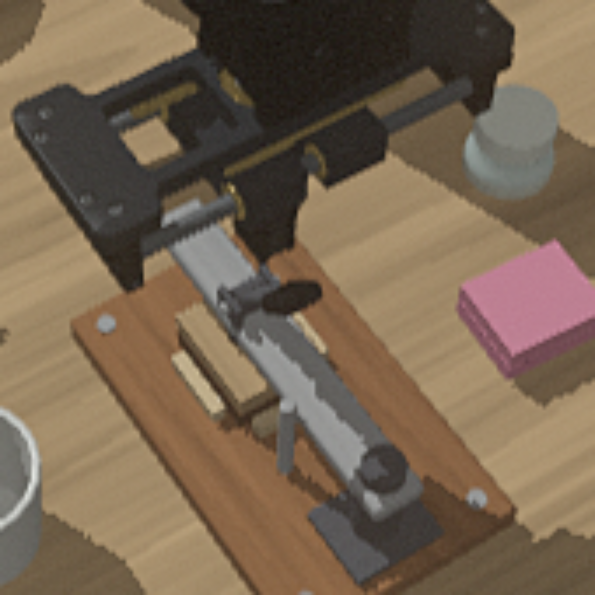

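play_rows(plan=[[[0.5,0,-0.6,0,0,0],[1.0,0,-1.2,0,0,0],[1.3,0,-1.6,0,0,0],[1.7,0,-2.0,0,0,0],[2.1,0,-2.4,0,0,0]]])

```text
time_s: 10.62
tcp_pos: [0.5475, 0.0724, 0.1161]
ee_rot: [[0.0, -0.001, -1.0], [0.0, -1.0, 0.001], [-1.0, -0.0, -0.0]]
wrist_force: [-2.4, 0.8, 1.5]
gripper_width: 0.01
```

Run:
```python
from h import *
p,d=r.capture("scene");cv2.imwrite("pics/scene10.png",cv2.resize(p[130:300,260:430],None,fx=3.5,fy=3.5))
s=r.sense();R=s["ee_rot"];print(np.degrees(np.arctan2(R[1,1],R[0,1])),s["tcp_pos"],s["time_s"],s["wrist_force"])
```

```text
-90.05093496000593 [0.54775189 0.07241932 0.1154988 ] 10.675 [0.05177803 1.2337085  2.64947786]
```

View pics/scene10.png

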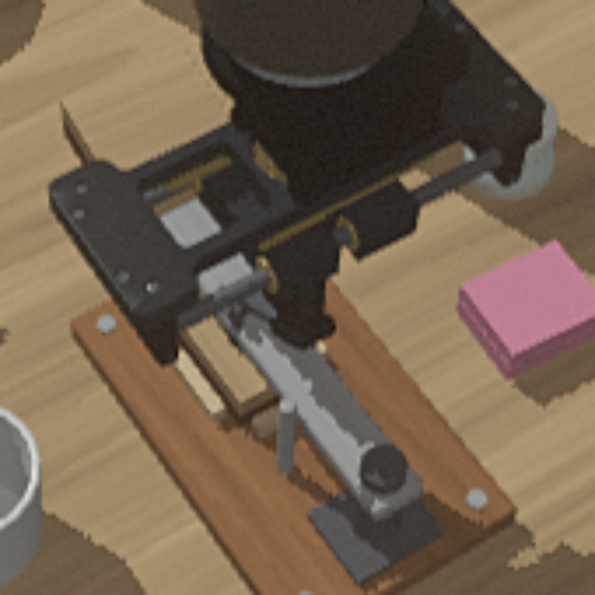

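play_rows(plan=[[[0.5,0,-0.3,0,0,0],[0.9,0,-0.6,0,0,0],[1.4,0,-0.8,0,0,0],[1.9,0,-1.0,0,0,0],[2.4,0,-1.2,0,0,0]]])

```text
time_s: 11.3
tcp_pos: [0.5591, 0.0724, 0.0918]
ee_rot: [[-0.001, -0.001, -1.0], [0.0, -1.0, 0.001], [-1.0, -0.0, 0.001]]
wrist_force: [-2.7, 1.5, 2.8]
gripper_width: 0.006
```

play_rows(plan=[[[0.2,0,0,0,0,0],[0.4,0,0,0,0,0],[0.6,0,0,0,0,0],[0.6,0,0,0,0,0]]])

```text
time_s: 11.8
tcp_pos: [0.5597, 0.0725, 0.0863]
ee_rot: [[0.001, -0.001, -1.0], [0.0, -1.0, 0.001], [-1.0, -0.0, -0.001]]
wrist_force: [1.9, 1.0, 2.6]
gripper_width: 0.011
```

play_rows(plan=[[[0.1,0,0,0,0,0],[0.2,0,0,0,0,0],[0.3,0,0,0,0,0],[0.3,0,0,0,0,0]]])

```text
time_s: 12.3
tcp_pos: [0.5599, 0.0725, 0.0852]
ee_rot: [[0.002, -0.0, -1.0], [0.0, -1.0, 0.0], [-1.0, -0.0, -0.002]]
wrist_force: [-2.4, 1.9, 12.5]
gripper_width: 0.005
```

play_rows(plan=[[[0.1,0,0,0,0,0],[0.2,0,0,0,0,0],[0.2,0,0,0,0,0]]])

```text
time_s: 12.68
tcp_pos: [0.56, 0.0725, 0.0849]
ee_rot: [[0.003, 0.001, -1.0], [-0.0, -1.0, -0.001], [-1.0, 0.0, -0.003]]
wrist_force: [-4.7, 2.1, 21.6]
gripper_width: 0.003
```

play_rows(plan=[[[-1,0,0,0,0,0],[-4,0,0,0,0,0],[-8,0,0,0,0,0],[-10,-5,0,0,0,0],[-12,-10,0,0,0,0]]])

```text
time_s: 13.3
tcp_pos: [0.5585, 0.1724, 0.2012]
ee_rot: [[-0.002, -0.003, -1.0], [-0.001, -1.0, 0.003], [-1.0, 0.001, 0.002]]
wrist_force: [1.0, 0.7, -0.3]
gripper_width: 0.005
```

play_rows(plan=[[[0,-4,0,0,0,0],[0,-7,0,0,0,0],[0,-8,0,0,0,0],[0,-8,0,0,0,0]]])

```text
time_s: 13.8
tcp_pos: [0.5588, 0.2521, 0.2002]
ee_rot: [[-0.002, -0.0, -1.0], [-0.001, -1.0, 0.0], [-1.0, 0.001, 0.002]]
wrist_force: [0.3, -0.4, -0.1]
gripper_width: 0.004
```

Run:
```python
from h import *
p,d=r.capture("scene");cv2.imwrite("pics/scene11.png",cv2.resize(p[130:300,240:460],None,fx=3.5,fy=3.5))
p,d=r.capture("top");cv2.imwrite("pics/top11.png",p);C=cloud("top",d)
s=r.sense();print(s["tcp_pos"],s["time_s"],s["wrist_force"])
m=(abs(C[...,0]-.56)<.03)&(abs(C[...,1]-.0725)<.006)
Q=C[m]
for lo in np.arange(.53,.59,.006):
    k=(Q[:,0]>=lo)&(Q[:,0]<lo+.006);print(round(lo+.003,3),Q[k,2].mean().round(4))
```

```text
[0.5591308  0.2512183  0.20077938] 13.9 [0.35628439 0.12294495 0.07019774]
0.533 0.0842
0.539 0.0851
0.545 0.0852
0.551 0.0854
0.557 0.0862
0.563 0.0867
0.569 0.0868
0.575 0.0867
0.581 0.0823
0.587 0.0739
```

View pics/scene11.png

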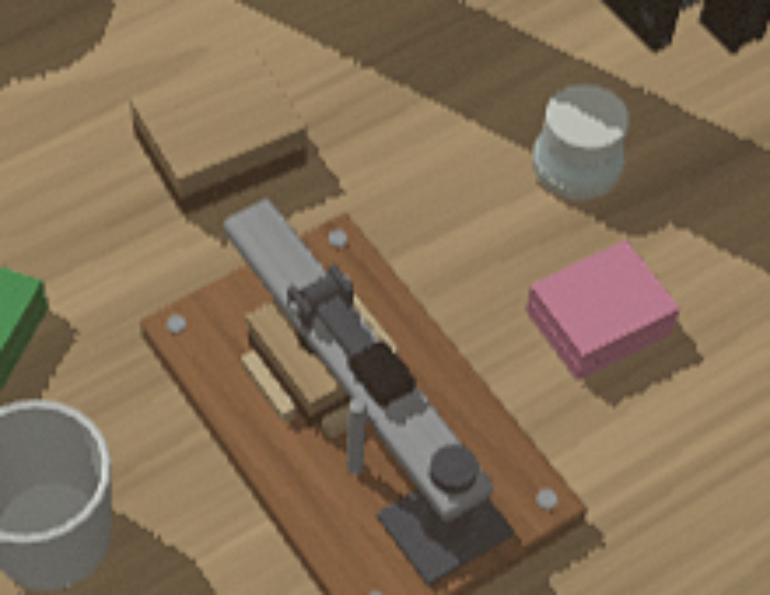

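View pics/top11.png

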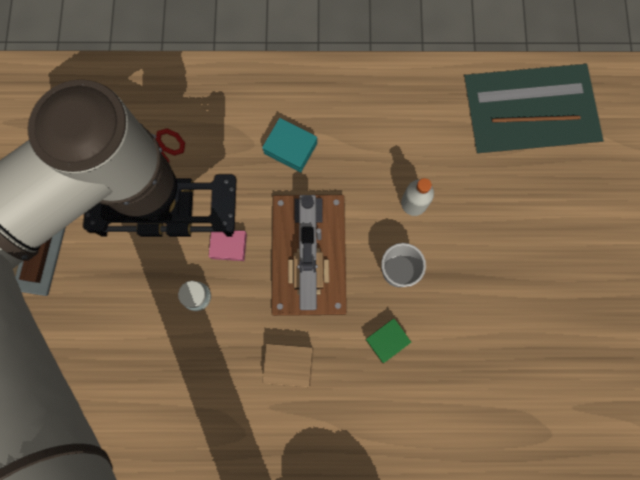

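Run:
```python
from h import *
p,d=r.capture("top");C=cloud("top",d)
def ang(m):
    v,u=np.nonzero(m);Q=C[v,u]
    (c,s,a)=cv2.minAreaRect(Q[:,:2].astype(np.float32));return c,s,a,len(Q)
X=C
# per-x-bin centre of strap
for x in (.45,.465,.48,.495,.595,.605):
    m=(abs(X[...,0]-x)<.004)&(abs(X[...,2]-.0735)<.006)&(abs(X[...,1]-.07)<.03);print(x,X[m][:,1].mean().round(4),m.sum())
for x in (.45,.49,.53,.57,.61,.64):
    m=(abs(X[...,0]-x)<.004)&(abs(X[...,2]-.0185)<.004)&(abs(X[...,1]-.07)<.08);y=X[m][:,1];print('board',x,((y.min()+y.max())/2).round(4))
s=r.sense();print(s["time_s"])
r.finish_job()
```

```text
0.45 0.0716 84
0.465 0.0716 84
0.48 0.0717 85
0.495 0.072 84
0.595 0.0729 80
0.605 0.0725 78
board 0.45 0.0716
board 0.49 0.072
board 0.53 0.0723
board 0.57 0.0727
board 0.61 0.073
board 0.64 0.0741
13.95
the job is handed in; nothing more can be done
```

I swung the strap round with the outside of the shut fingers until it stopped against its pin. Only then did I push the cam lever down flat. I moved the arm clear and handed the job in at 13.95 s.

- **Strap:** It stopped moving under a sideways push of about 13 N. A last depth measurement had its centreline on the board's axis to within about 0.5 mm. It still overlapped the pin in the last pictures.
- **Lever:** It reached its hard stop with the fingertip 84.9 mm above the table (85 mm expected) and about 22 N downward force. After I let go, the depth image put its top face at 85–87 mm. That 1–2 mm rise towards the handle end is within depth noise.
- **Foot:** I did not see the rubber foot directly, because the strap hides it. I take it to be pressing on the blank because the lever is fully down.
- **Everything else:** In the last pictures the blank lay in its nest and the cup, jar, glue bottle and look-alikes were where they started. The robot touched nothing after the lever push. The highest force I read was about 22 N, and no check failed.

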